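# Shut the pattern file's lever arch and press the sheets down

### The arm

A 7-joint arm with a two-finger parallel gripper is mounted at the origin on the work surface. World frame = base frame: x ahead of the robot, y to its left, z up, the work surface at z = 0. Lengths are in m, angles in degrees, forces in N, time in s.
With the tool pointing down it reaches from about 0.4 to 0.9 m from the base axis. Payload 5.6 kg.
Tool frame: the origin (TCP) lies at the very end of the fingers, on their centre line; the grasp point (between the pads) lies 19 mm behind it; x points along the fingers, y is the direction in which the jaws open and shut, and the axes are right-handed (so a half turn about x gives the same grasp; the last joint's range is limited). The gripper opens to 92 mm and grips with 3 to 60 N. Pads are 20 mm wide; open, the fingers measure 128 mm over their backs; the gripper's body (75 mm by 189 mm) begins 69 mm behind the grasp point.
Start: joints at [-68.698, 26.786, -0.665, 91.828, 0.344, 61.387, -3.226], TCP at [0.262, 0.595, 0.215] pointing down, gripper open.
Joint ranges: [-144.91, 144.91], [-17.63, 115.5], [-89.93, 88.59], [15.96, 139.68], [-74.01, 254.01], [8.47, 105.57], [-167.45, 167.45]. Speed limits (degrees/s): [147.25, 147.25, 180, 180, 180, 180, 180].

### API

Orientations are given as a 3x3 rotation matrix whose columns are the frame's x, y, z axes.
In Python, from plant import state, eyes, manip gives the robot as it stands.
- The arm moves only by the tool send_rows, never from a script. Its argument "steps" is one flat list of numbers, 7 for each row, row after row: the shift along the tool's x, y, z in m, then the turn, a rotation vector about the tool's x, y, z in rad, then the finger opening in m, from 0 to 0.0919. In form: [dx, dy, dz, wx, wy, wz, fingers, dx, dy, dz, wx, wy, wz, fingers, ...]. A call has 1 to 5 rows; each row is the pose to reach, as a shift and turn from the pose measured when the call began, along the tool's axes at that moment; what a row does not reach only later rows make up. A row lasts 1/10 s, in which the tool goes at most 50 mm and 8.59 degrees, less where a joint would pass 70% of its speed; a pose out of reach is approached as far as the arm can. A call with a gripper value outside its range is refused whole. The fingers move at their own pace and stop on an object; "force" is the grip in N (left out, the last holds). Time passes only in rows, so rows that repeat a pose let the fingers close. It gives the time, the measured TCP pose, the force and the opening at its end, in the units of the state.
- state(): the state, without advancing time (a new reading comes with each control period).
- eyes.capture(name): name is "scene" or "top" or "wrist"; returns a dict with "color" (420x560x3 uint8, red, green, blue), "fx", "fy", "cx", "cy" (pixels), "D" ([k1, k2, p1, p2, k3] as OpenCV has them; the pictures are not rectified), "origin" and "rotation" of the camera in the world; the wrist camera has in their place "hand_eye" (4x4, takes a point from camera to tool coordinates, whose origin is the TCP and whose axes are the tool frame's). Camera axes: x right, y down, z forward; pixel columns grow to the right and rows downward; lengths in m; the calibration is good to about 2 mm. A picture is of the moment at which its call begins: read the wrist's pose just before it. There is no depth.
- manip.finish_job(): hands the job in, once; it reports no verdict.
The state is a dict: "t": time; "joints": joint angles; "qd": joint speeds; "tau": joint torques, N m; "eef_pos": TCP position; "tcp_rot": TCP orientation; "force": force on the tool from outside, world axes, zero at the start; "torque": the same for the moment, N m; "opening": finger opening in m.
Only numpy, scipy, OpenCV 4.12 (cv2) and the standard library are available. Lean on these libraries where they do the work, as an engineer would, in place of code of your own. Each camera call takes 0.05 s, during which the arm holds its last target. There are 200 camera calls.

### The job

The knitting patterns are back on the posts of the open lever arch file. Push its lever over and fully down so that the rings snap shut, and push the compressor bar down the posts until it lies on the sheets. Work the rings only by the lever, force nothing, and neither pick up nor shift the other things on the file and the table.

Things in the scene. Friction and masses are not known exactly. Their poses are not given: they have to be found in the camera images.
- ring_file: A5 lever arch file lying open and flat; it cannot slide. Origin: on the table, midway between the two posts. x runs along the spine, y from the posts to the spine and front cover, z up. Covers 3 mm thick, 230 long in x: back cover y -141 to 82 mm, spine 84 to 144, front cover 146 to 369. Card sheets (x +-105, y -137 to 13) lie threaded on the posts, their top 20 mm above the table.
- post_tip (a point): top of one of the two upright steel posts, 6 mm thick, at x = +40, y = 0, z = 46 mm of the file; the other post stands at x = -40 mm.
- arch_lever (a joint): angle of the steel lever that works the rings, rad. 0: up, rings open, lever nearly upright, its tip at y 7, z 78 mm of the file. 1.65: down, rings shut, lever nearly flat, pointing to the spine (+y). Over-centre spring: about 8 N at the lever's end starts it from either stop, less and less up to 0.85 rad; beyond that it snaps to the other stop by itself.
- lever_hinge (a point): middle of the lever's hinge, which lies along the file's x at x = 0 (midway between the rings), y = 20, z = 14 mm of the file.
- lever_end (a point): middle of the finger tab at the lever's end, 54 mm from the hinge, on the face that is uppermost when the lever is down (then at y 73, z 21 mm of the file) and faces the sheets (-y) when it is up (then at y 8, z 66). Tab 22 mm wide in x; the strip from tab to hinge 14 mm wide, 3 mm thick. The lever ends 12 mm beyond this point in a rolled edge 9 mm thick.
- arches: the two steel rings, one bent wire 5 mm thick, at x = -40 and +40 mm of the file (75 mm clear between them). Origin on their hinge line: along x at y 38, z 9 mm. They follow the lever. Open: raised, over y 35 to 72 and up to 68 mm high. Shut: a bridge from the hinge line to the post tops, 66 mm high. They are not to be pushed.
- press_bar (a joint): travel of the compressor bar down the posts, m: 0 at the top of its travel, 0.020 when it lies on the sheets. It stays where it is left; pushing it takes about 3 N.
- bar_middle (a point): middle of the upper face of the compressor bar: a black plastic strip 112 mm long (along the file's x) and 18 mm wide with low lips along its edges (2 mm above this point), threaded on both posts, at x = 0, y = 0 of the file. This point is 23 mm above the table when the bar lies on the sheets, 43 mm at the top of its travel.
- marker_tin: round aluminium stitch-marker tin, 61 mm across, 22 mm tall, on the front cover (bystander); origin under its centre
- row_counter: white plastic row counter with a push knob, 38 mm across, 30 mm tall, on the front cover (bystander); origin under its centre
- needle_gauge: flat wooden needle gauge with holes, 100 x 56 x 5 mm, on the front cover (bystander); origin under its centre
- scissors: small brass and steel embroidery scissors, 105 mm long, 6 mm thick, lying on the sheets well away from the posts (bystander; origin near its pivot)
- mug: sage-green ceramic mug, 90 mm across without its handle, 85 mm tall (bystander); origin under its centre
- yarn_cone: cone of grey yarn on a cardboard core, 112 mm across the foot, 150 mm tall (bystander); origin under its centre
- book: closed brown book, 190 x 125 x 24 mm (bystander); origin under its centre
- needle_jar: white jar, 72 mm across and 110 mm tall, with wooden needles standing in it up to 230 mm (bystander); origin under its centre

How it is judged:
By the outcome, as a careful person would: the job done as asked, in the order asked, and still so for the second after the job is handed in, with the robot touching nothing.
It also fails if it takes over 40 s, if anything falls off the work surface, if the arm or the gripper's body presses on something with over 40 N, if the wrist force passes 120 N, or if a joint passes its speed limit or range.

## Working session

There is one attempt and no reset: what is moved stays moved. The work goes in short steps, Python scripts to look and compute and a tool call to move; the robot and the scene stay as the last step left them, time stands still between calls to the robot, and variables do not carry over. Pictures are saved under pics/ and viewed, about 8 in all and at most 12, crops included, and the job is handed in when it is done.

Besides the shell and the picture viewer there is one more tool, called after "Emit:" by a JSON object that holds its "method" and its "body". send_rows: Moves the arm, as the interface text tells. Its arguments: {"type":"object","properties":{"steps":{"type":"array"},"force":{"type":"number"}},"required":["steps"]}

```bash
mkdir -p pics; ls; python3 - <<'E'
from plant import state, eyes, manip
import cv2
s=state();print(s)
for n in("top","scene"):
    c=eyes.capture(n);cv2.imwrite(f"pics/{n}0.png",c["color"][:,:,::-1]);print({k:v for k,v in c.items() if k!="color"})
E
```

```text
pics
{'t': 0.0, 'joints': array([-68.69674025,  26.83745827,  -0.66488865,  91.8796689 ,
         0.34306876,  61.38696545,  -3.2260476 ]), 'qd': array([ 0.01896469, -0.04915188,  0.0673791 ,  0.01927653, -0.02592264,
        0.01164046, -0.01298954]), 'tau': array([ 3.55037228e-04, -5.20578611e+01, -1.23090702e-02, -2.43737483e+01,
       -5.65838011e-02,  1.74012780e-02,  1.61622875e-04]), 'eef_pos': array([0.26178817, 0.59431803, 0.21363288]), 'tcp_rot': array([[-6.13796410e-04,  4.03084755e-01,  9.15162446e-01],
       [-1.67312477e-03,  9.15160924e-01, -4.03085207e-01],
       [-9.99998412e-01, -1.77859321e-03,  1.12688601e-04]]), 'force': array([-0.38273286,  0.09009533, -0.09279211]), 'torque': array([ 0.0019067 , -0.01406136, -0.02539186]), 'opening': 0.09176366519985368}
{'fx': 390.4794995671593, 'fy': 390.4794995671593, 'cx': 278.53014213144746, 'cy': 209.35258364829102, 'D': array([-0.07019456,  0.        ,  0.        ,  0.        ,  0.        ]), 'origin': array([0.30262452, 0.01944159, 1.13619293]), 'rotation': array([[ 0.02964321, -0.98005462,  0.19650504],
       [-0.99944625, -0.02608854,  0.02065393],
       [-0.01511545, -0.19700847, -0.98028526]])}
{'fx': 446.9123496647072, 'fy': 446.9123496647072, 'cx': 279.72665732186414, 'cy': 214.45283705493532, 'D': array([-0.09731398,  0.        ,  0.        ,  0.        ,  0.        ]), 'origin': array([1.0439997 , 0.31231918, 1.11807372]), 'rotation': array([[-0.45405003,  0.77095479, -0.44661761],
       [ 0.8909654 ,  0.39534834, -0.22333909],
       [ 0.00438519, -0.49932795, -0.86640197]])}
```

View pics/top0.png

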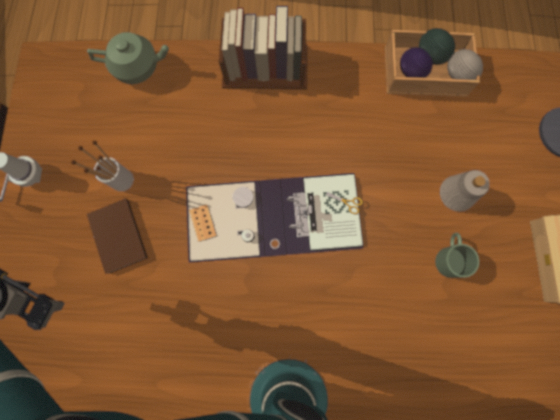

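View pics/scene0.png

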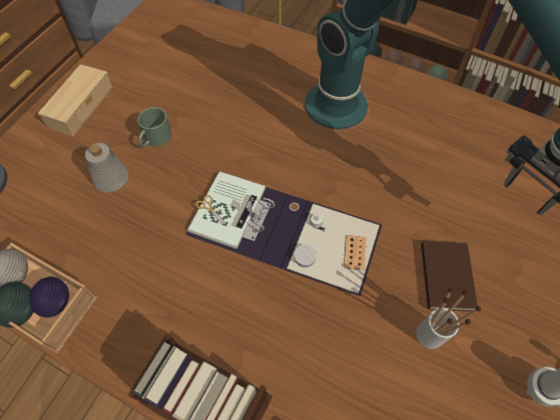

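The top view shows the file at px (187–363, 175–262) with the sheets to the right (world −y). The lever mechanism is at about (305,213). I'll enlarge both views to get the corners.

```bash
python3 - <<'E'
import cv2,numpy as np
a=cv2.imread("pics/top0.png")[165:270,180:370]; b=cv2.imread("pics/scene0.png")[165:300,180:390]
A=cv2.resize(a,None,fx=4,fy=4,interpolation=cv2.INTER_CUBIC);cv2.imwrite("pics/tc.png",A)
B=cv2.resize(b,None,fx=3.8,fy=3.8,interpolation=cv2.INTER_CUBIC);cv2.imwrite("pics/sc.png",B)
E
```

```text
(no output)
```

View pics/tc.png

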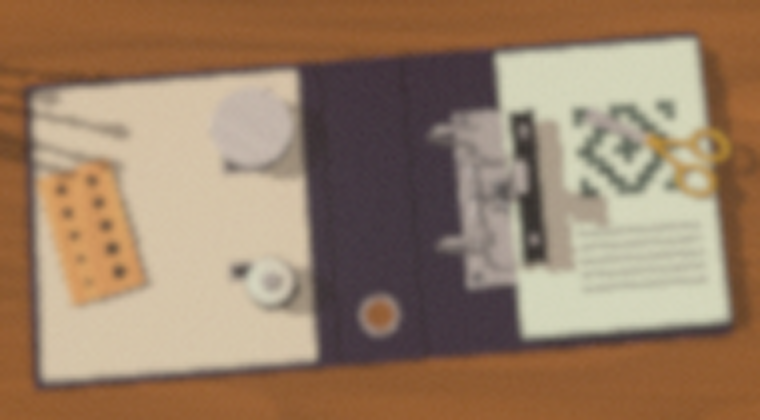

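View pics/sc.png

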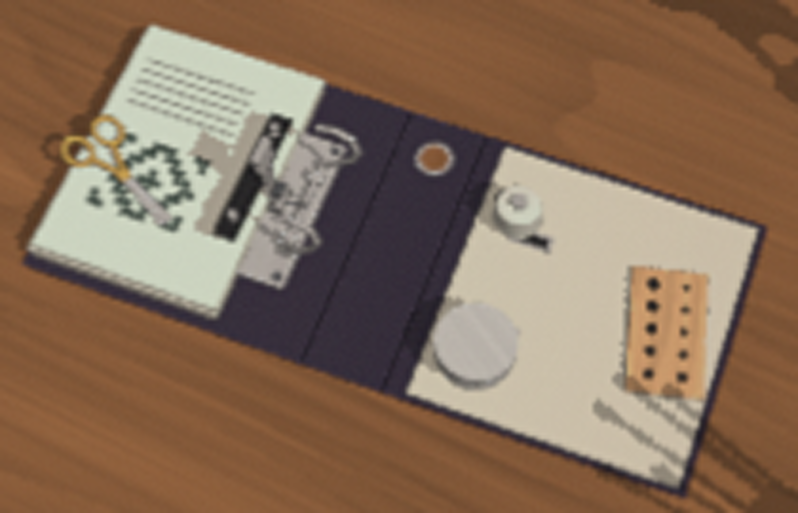

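The top crop shows cover corners at (26,88), (38,386) and (732,328), and sheet corners at (697,36), (494,52) and (520,340). The scene crop shows cover corners at (766,227), (685,493) and (25,263), and sheet corners at (148,26), (326,80), (220,317) and (27,250). The bar runs (277,118)–(225,238). I'll fit the planar pose from both views.

```bash
cat > h.py <<'E'
import numpy as np,cv2
def ray(c,uv,z):
    K=np.array([[c["fx"],0,c["cx"]],[0,c["fy"],c["cy"]],[0,0,1]])
    p=cv2.undistortPoints(np.array([[uv]],float),K,c["D"])[0,0]
    d=c["rotation"]@np.array([p[0],p[1],1]); o=c["origin"]; return o+d*(z-o[2])/d[2]
def proj(c,P):
    K=np.array([[c["fx"],0,c["cx"]],[0,c["fy"],c["cy"]],[0,0,1]])
    R=np.asarray(c["rotation"]).T
    return cv2.projectPoints(np.atleast_2d(P).astype(float),cv2.Rodrigues(R)[0],-R@c["origin"],K,c["D"])[0][:,0]
E
python3 - <<'E'
from h import *
from plant import eyes
from scipy.optimize import least_squares
t=eyes.capture("top");s=eyes.capture("scene")
T=[((26,88),(115,369,3)),((38,386),(-115,369,3)),((732,328),(-115,-141,3)),((697,36),(105,-137,20)),((494,52),(105,13,20)),((520,340),(-105,13,20))]
S=[((766,227),(-115,369,3)),((685,493),(115,369,3)),((25,263),(115,-141,3)),((148,26),(-105,-137,20)),((27,250),(105,-137,20)),((326,80),(-105,13,20)),((220,317),(105,13,20))]
f=lambda L,k,o:(np.array([(np.array(a)+.5)/k-.5+o for a,_ in L]),np.array([b for _,b in L])/1e3)
def fit(sets):
    A=[];B=[]
    for c,(u,P) in sets:
        for a,b in zip(u,P): A.append(ray(c,a,b[2])[:2]);B.append(b[:2])
    A=np.array(A);B=np.array(B)
    g=lambda v:(B@np.array([[np.cos(v[2]),np.sin(v[2])],[-np.sin(v[2]),np.cos(v[2])]])+v[:2]-A)
    r=least_squares(lambda v:g(v).ravel(),[.5,0,0]);print(r.x[:2],np.degrees(r.x[2]));print((g(r.x)*1e3).round(1).tolist())
a=(t,f(T,4,np.array([180,165])));b=(s,f(S,3.8,np.array([180,165])))
fit([a]);fit([b]);fit([a,b])
E
```

```text
[ 0.52128283 -0.05287478] 6.381965565742573
[[2.2, 2.3], [-3.4, 2.4], [-3.2, -1.5], [0.3, 0.3], [0.0, -1.2], [4.0, -2.3]]
[ 0.51873465 -0.05403713] 6.493571658628213
[[-3.1, 1.5], [2.2, 3.2], [3.2, -0.1], [1.0, 0.2], [-3.5, -0.2], [2.9, -0.3], [-2.8, -4.2]]
[ 0.51989525 -0.05348991] 6.415970751823978
[[0.6, 1.7], [-5.0, 1.7], [-4.5, -2.1], [-1.0, -0.2], [-1.4, -1.8], [2.7, -3.0], [-1.5, 2.2], [3.9, 3.6], [4.2, 0.3], [1.9, 0.9], [-2.5, 0.2], [4.1, 0.4], [-1.6, -3.8]]
```

```bash
cat >> h.py <<'E'
from scipy.spatial.transform import Rotation as Rn
F=dict(o=np.array([.520,-.0535,0]),yaw=6.4)
def Rf(): return Rn.from_euler('z',F['yaw'],degrees=True).as_matrix()
def f2w(p): return F['o']+Rf()@(np.array(p)/1e3)
def w2f(p): return Rf().T@(np.array(p)-F['o'])*1e3
Rgoal=lambda: np.column_stack([[0,0,-1],Rf()[:,0],np.cross([0,0,-1],Rf()[:,0])])
def go(s,p):
    R=s["tcp_rot"];d=R.T@(f2w(p)-s["eef_pos"]);w=Rn.from_matrix(R.T@Rgoal()).as_rotvec()
    print("at file",w2f(s["eef_pos"]).round(1),"shift",d.round(4),"turn",w.round(4),"t",round(s["t"],2),"F",s["force"].round(1))
E
python3 - <<'E'
from h import *
from plant import state,eyes
s=state();go(s,(0,-60,220));c=eyes.capture("wrist");print(c["hand_eye"],c["fx"])
t=eyes.capture("top")
for u in((115,175),(105,160),(90,150)):print(ray(t,u,.1))
E
```

```text
at file [-184.3  672.8  214. ] shift [-0.0054 -0.5409  0.5276] turn [1.0443e+00 6.0000e-04 9.0000e-04] t 0.2 F [-0.4  0.  -0.1]
[[ 1.58868234e-03 -2.73267356e-01  9.61936811e-01 -1.70785748e-01]
 [ 9.99998391e-01  1.23517107e-03 -1.30065492e-03  6.74019902e-04]
 [-8.32729985e-04  9.61937330e-01  2.73268878e-01 -7.69045638e-02]
 [ 0.00000000e+00  0.00000000e+00  0.00000000e+00  1.00000000e+00]] 306.5465426148227
[0.5965865  0.50393433 0.1       ]
[0.64024246 0.53868294 0.1       ]
[0.6695875  0.58730769 0.1       ]
```

Emit:
{"method": "send_rows", "body": {"steps": [0, -0.04, 0.035, 0.1, 0, 0, 0, 0, -0.08, 0.07, 0.2, 0, 0, 0, 0, -0.12, 0.1, 0.3, 0, 0, 0, 0, -0.16, 0.13, 0.4, 0, 0, 0, 0, -0.2, 0.16, 0.5, 0, 0, 0], "force": 10}}

```text
t: 0.8
eef_pos: [0.3265, 0.3514, 0.2145]
tcp_rot: [[-0.0, 0.795, 0.607], [-0.0, 0.607, -0.795], [-1.0, -0.0, 0.0]]
force: [1.1, -0.5, -0.6]
opening: 0.0539
```

```bash
python3 -c "
from h import *
from plant import state
go(state(),(0,30,180))"
```

```text
at file [-147.1  424.   214.5] shift [ 0.0345 -0.0764  0.4136] turn [5.401e-01 2.000e-04 1.000e-04] t 0.8 F [ 1.1 -0.5 -0.6]
```

Emit:
{"method": "send_rows", "body": {"steps": [0.003, -0.01, 0.045, 0.1, 0, 0, 0, 0.01, -0.02, 0.09, 0.2, 0, 0, 0, 0.015, -0.03, 0.135, 0.3, 0, 0, 0, 0.02, -0.04, 0.18, 0.4, 0, 0, 0, 0.025, -0.05, 0.225, 0.54, 0, 0, 0]}}

```text
t: 1.3
eef_pos: [0.4238, 0.1406, 0.1897]
tcp_rot: [[0.001, 0.994, 0.107], [0.001, 0.107, -0.994], [-1.0, 0.001, -0.001]]
force: [0.5, 0.8, -0.4]
opening: 0.014
```

```bash
python3 -c "
from h import *
from plant import state
go(state(),(0,30,180))"
```

```text
at file [-73.9 203.6 189.7] shift [0.0097 0.0747 0.1733] turn [-0.0044 -0.0005 -0.0009] t 1.3 F [ 0.5  0.8 -0.4]
```

Emit:
{"method": "send_rows", "body": {"steps": [0.003, 0.018, 0.04, 0, 0, 0, 0, 0.005, 0.036, 0.08, 0, 0, 0, 0, 0.007, 0.054, 0.12, 0, 0, 0, 0, 0.01, 0.07, 0.16, 0, 0, 0, 0, 0.01, 0.075, 0.173, -0.004, 0, 0, 0]}}

```text
t: 1.8
eef_pos: [0.5183, -0.0281, 0.1798]
tcp_rot: [[0.002, 0.994, 0.106], [-0.002, 0.106, -0.994], [-1.0, 0.002, 0.002]]
force: [0.1, -0.2, 0.5]
opening: 0.0006
```

```bash
cat >> h.py <<'E'
def wrist(name):
    from plant import state,eyes
    s=state();c=eyes.capture("wrist");H=c["hand_eye"]
    c["rotation"]=s["tcp_rot"]@H[:3,:3];c["origin"]=s["eef_pos"]+s["tcp_rot"]@H[:3,3]
    cv2.imwrite(f"pics/{name}.png",c["color"][:,:,::-1]);return s,c
def overlay(c,name,pts):
    im=cv2.imread(f"pics/{name}.png")
    for p in pts:
        u=proj(c,f2w(p))[0];cv2.drawMarker(im,tuple(int(round(v)) for v in u),(0,0,255),0,7);print(p,u.round(1))
    cv2.imwrite(f"pics/{name}_o.png",cv2.resize(im,None,fx=1.42,fy=1.42,interpolation=cv2.INTER_CUBIC))
E
python3 -c "
from h import *
s,c=wrist('w1');go(s,(0,-18,100))
overlay(c,'w1',[(40,0,46),(-40,0,46),(0,8,66),(-11,7,78),(11,7,78),(56,-9,43),(-56,-9,43),(105,13,20),(-105,13,20)])"
```

```text
at file [  1.1  25.5 179.8] shift [ 0.0798 -0.001   0.0433] turn [-0.006   0.0017 -0.0018] t 1.8 F [ 0.1 -0.2  0.5]
(40, 0, 46) [316.4 219.6]
(-40, 0, 46) [240.1 220. ]
(0, 8, 66) [278.1 218.6]
(-11, 7, 78) [266.4 223.7]
(11, 7, 78) [289.8 223.6]
(56, -9, 43) [330.9 226.6]
(-56, -9, 43) [225.8 227.1]
(105, 13, 20) [372.2 200.8]
(-105, 13, 20) [184.4 201.7]
```

View pics/w1_o.png

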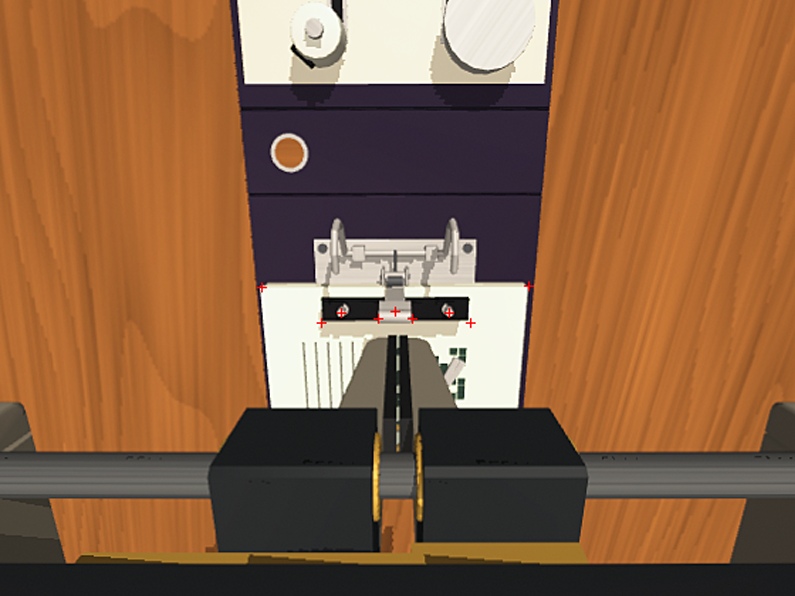

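The overlaid model points land on the posts, bar, lever tab and sheet corners to about 2 mm, for example post (343,311) against a predicted (341,312). Next I move to the −y side of the lever, above the bar.

Emit:
{"method": "send_rows", "body": {"steps": [0.01, 0, 0.03, 0, 0, 0, 0, 0.05, -0.001, 0.047, -0.006, 0.002, -0.002, 0, 0.08, -0.001, 0.048, -0.006, 0.002, -0.002, 0, 0.12, -0.001, 0.048, -0.006, 0.002, -0.002, 0, 0.122, -0.001, 0.048, -0.006, 0.002, -0.002, 0]}}

```text
t: 2.35
eef_pos: [0.5191, -0.0753, 0.0541]
tcp_rot: [[-0.009, 0.994, 0.112], [0.001, 0.112, -0.994], [-1.0, -0.009, -0.002]]
force: [-0.8, -0.1, 0.2]
opening: 0.0004
```

```bash
python3 -c "
from h import *
from plant import state
go(state(),(0,0,58))"
```

```text
at file [ -3.3 -21.5  54.1] shift [-0.0039  0.0033 -0.0215] turn [ 0.0002 -0.0015  0.0086] t 2.35 F [-0.8 -0.1  0.2]
```

Emit:
{"method": "send_rows", "body": {"steps": [-0.004, 0.003, -0.008, 0, 0, 0.008, 0, -0.004, 0.003, -0.016, 0, 0, 0.008, 0, -0.004, 0.003, -0.024, 0, 0, 0.008, 0, -0.004, 0.003, -0.032, 0, 0, 0.008, 0, -0.004, 0.003, -0.04, 0, 0, 0.008, 0]}}

```text
t: 2.85
eef_pos: [0.5193, -0.036, 0.0607]
tcp_rot: [[0.004, 0.994, 0.111], [-0.0, 0.111, -0.994], [-1.0, 0.004, 0.001]]
force: [0.1, -5.2, -3.3]
opening: 0.0002
```

```bash
python3 -c "
from h import *
s,c=wrist('w2');go(s,(0,44,58))"
```

```text
at file [ 1.2 17.5 60.7] shift [ 0.0027 -0.0013 -0.0266] turn [-0.0001  0.0006 -0.0042] t 2.85 F [ 0.1 -5.2 -3.3]
```

View pics/w2.png

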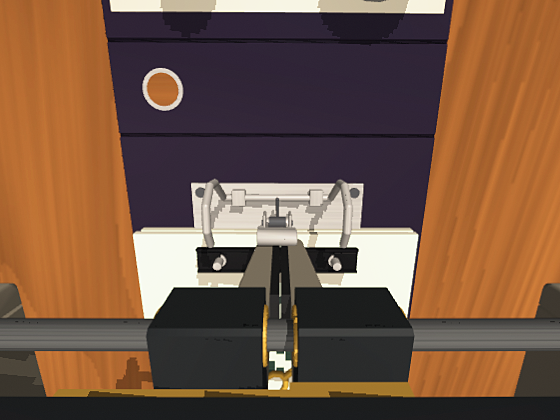

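The lever, with its roll at (277,237), is in contact and turning. The rings at (208,215) and (347,215) are swinging up, and the force is about 5 N. I continue.

Emit:
{"method": "send_rows", "body": {"steps": [0.003, -0.001, -0.008, 0, 0, -0.004, 0, 0.003, -0.001, -0.016, 0, 0, -0.004, 0, 0.004, -0.001, -0.024, 0, 0, -0.004, 0, 0.006, -0.001, -0.032, 0, 0, -0.004, 0, 0.006, -0.001, -0.034, 0, 0, -0.004, 0]}}

```text
t: 3.4
eef_pos: [0.514, 0.0021, 0.0544]
tcp_rot: [[-0.001, 0.993, 0.116], [0.002, 0.116, -0.993], [-1.0, -0.0, -0.002]]
force: [-0.4, -0.6, 0.6]
opening: 0.0
```

```bash
python3 -c "
from h import *
s,c=wrist('w3');go(s,(0,73,35))"
```

```text
at file [ 0.3 55.9 54.4] shift [ 0.0195 -0.0002 -0.0171] turn [ 0.0043 -0.0023  0.0005] t 3.4 F [-0.4 -0.6  0.6]
```

View pics/w3.png

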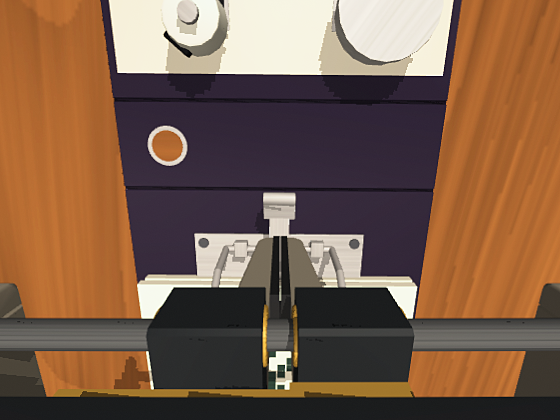

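The lever has snapped flat, with its tab at (279,206) pointing to the spine, and the rings have swung over to the posts. I'll press lightly on the tab to confirm it is fully down.

Emit:
{"method": "send_rows", "body": {"steps": [0.005, 0, -0.012, 0.004, -0.002, 0, 0, 0.018, 0, -0.014, 0.004, -0.002, 0, 0, 0.024, 0, -0.014, 0.004, -0.002, 0, 0, 0.028, 0, -0.014, 0.004, -0.002, 0, 0, 0.03, 0, -0.014, 0.004, -0.002, 0, 0]}}

```text
t: 3.95
eef_pos: [0.5119, 0.0156, 0.0248]
tcp_rot: [[-0.003, 0.994, 0.111], [0.001, 0.111, -0.994], [-1.0, -0.002, -0.001]]
force: [-7.5, 1.6, 24.0]
opening: 0.0005
```

```bash
python3 -c "
from h import *
from plant import state
go(state(),(0,70,18))"
```

```text
at file [-0.3 69.6 24.8] shift [ 0.0068  0.0003 -0.0004] turn [-0.0005 -0.0013  0.0025] t 3.95 F [-7.5  1.6 24. ]
```

The lever is firmly on its stop (24 N at z 24.8 mm). I back off upward and move above the bar.

Emit:
{"method": "send_rows", "body": {"steps": [-0.02, 0, 0, 0, 0, 0.002, 0, -0.05, 0, 0.005, 0, 0, 0.002, 0, -0.065, 0, 0.035, 0, 0, 0.002, 0, -0.065, 0, 0.07, 0, 0, 0.002, 0, -0.065, 0, 0.07, 0, 0, 0.002, 0]}}

```text
t: 4.45
eef_pos: [0.5205, -0.0597, 0.0905]
tcp_rot: [[0.002, 0.995, 0.103], [-0.001, 0.103, -0.995], [-1.0, 0.002, 0.002]]
force: [-0.3, 0.3, -0.5]
opening: 0.0006
```

```bash
python3 -c "
from h import *
s,c=wrist('w4');go(s,(0,-1,46))
overlay(c,'w4',[(40,0,46),(-40,0,46),(0,73,21),(56,-9,43),(-56,-9,43)])"
```

```text
at file [-0.2 -6.2 90.5] shift [ 0.0444  0.0001 -0.0053] turn [-0.0081  0.0015 -0.0016] t 4.45 F [-0.3  0.3 -0.5]
(40, 0, 46) [333.4 217.7]
(-40, 0, 46) [225.2 218.5]
(0, 73, 21) [278.6 115.4]
(56, -9, 43) [353.4 227.6]
(-56, -9, 43) [205.4 228.6]
```

View pics/w4_o.png

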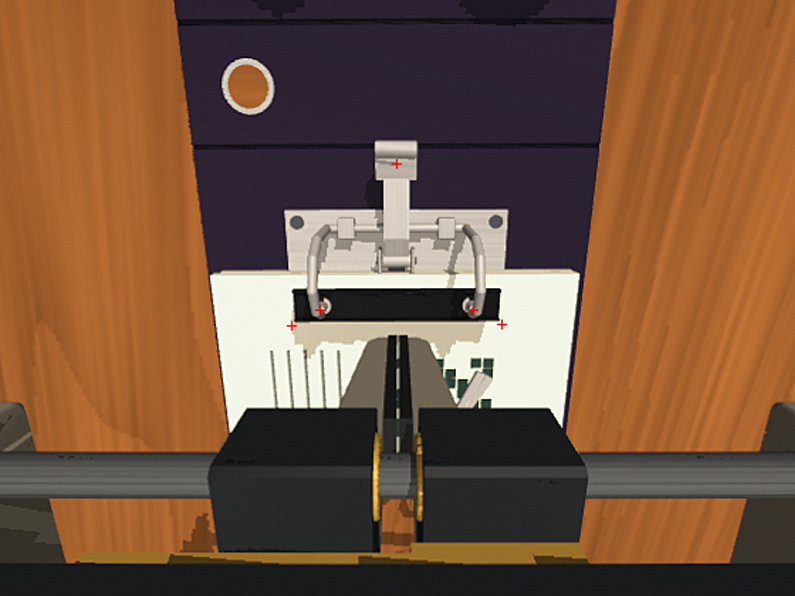

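The rings now bridge to the post tops at (319,305) and (473,305), and the lever tab is on its predicted point. The bar (294–501, rows 290–321) is still at the top, about 2 mm toward +y of my frame. I push it down between the rings.

Emit:
{"method": "send_rows", "body": {"steps": [0.02, 0, -0.008, -0.008, 0.001, -0.001, 0, 0.04, 0, -0.008, -0.008, 0.001, -0.001, 0, 0.048, 0, -0.008, -0.008, 0.001, -0.001, 0, 0.054, 0, -0.008, -0.008, 0.001, -0.001, 0, 0.058, 0, -0.008, -0.008, 0.001, -0.001, 0]}}

```text
t: 5.0
eef_pos: [0.5185, -0.0486, 0.0315]
tcp_rot: [[-0.003, 0.993, 0.114], [0.002, 0.114, -0.993], [-1.0, -0.002, -0.002]]
force: [-2.1, 0.8, 4.2]
opening: 0.0005
```

```bash
python3 -c "
from h import *
from plant import state
go(state(),(0,1,25))"
```

```text
at file [-1.   5.1 31.5] shift [0.0065 0.001  0.0041] turn [ 0.0024 -0.002   0.0024] t 5.0 F [-2.1  0.8  4.2]
```

Emit:
{"method": "send_rows", "body": {"steps": [0.002, 0, 0.001, 0, 0, 0.002, 0, 0.004, 0, 0.001, 0, 0, 0.002, 0, 0.006, 0, 0.001, 0, 0, 0.002, 0, 0.008, 0, 0.001, 0, 0, 0.002, 0]}}

```text
t: 5.4
eef_pos: [0.5192, -0.0493, 0.0246]
tcp_rot: [[0.0, 0.993, 0.114], [0.003, 0.114, -0.993], [-1.0, 0.001, -0.003]]
force: [-6.5, 2.2, 28.9]
opening: 0.0006
```

```bash
python3 -c "
from h import *
from plant import state
go(state(),(0,1,25))"
```

```text
at file [-0.4  4.3 24.6] shift [-0.0005  0.0004  0.0033] turn [ 0.0026 -0.0029 -0.0006] t 5.4 F [-6.5  2.2 28.9]
```

The bar is seated: 29 N at z 24.6 mm, against 25 mm expected at the lips. I retract straight up and check.

Emit:
{"method": "send_rows", "body": {"steps": [-0.02, 0, 0, 0, 0, 0, 0, -0.06, 0, 0, 0, 0, 0, 0, -0.1, 0, 0, 0, 0, 0, 0, -0.14, 0, 0, 0, 0, 0, 0, -0.14, 0, 0, 0, 0, 0, 0]}}

```text
t: 5.9
eef_pos: [0.5231, -0.0506, 0.1697]
tcp_rot: [[0.011, 0.993, 0.113], [0.003, 0.113, -0.994], [-1.0, 0.012, -0.002]]
force: [0.2, 0.4, 0.3]
opening: 0.0004
```

```bash
python3 -c "
from h import *
s,c=wrist('w5');go(s,(0,-1,46))
overlay(c,'w5',[(40,0,46),(-40,0,46),(0,73,21),(56,11,25),(-56,11,25),(56,-7,25),(-56,-7,25)])"
```

```text
at file [  3.4   2.5 169.7] shift [ 0.1236 -0.0049  0.0037] turn [ 0.0018 -0.0019 -0.0117] t 5.9 F [0.2 0.4 0.3]
(40, 0, 46) [314.7 201.6]
(-40, 0, 46) [234.3 201.6]
(0, 73, 21) [274.5 125.3]
(56, 11, 25) [327.8 186.3]
(-56, 11, 25) [221.3 186.3]
(56, -7, 25) [327.  202.8]
(-56, -7, 25) [222.1 202.8]
```

View pics/w5_o.png

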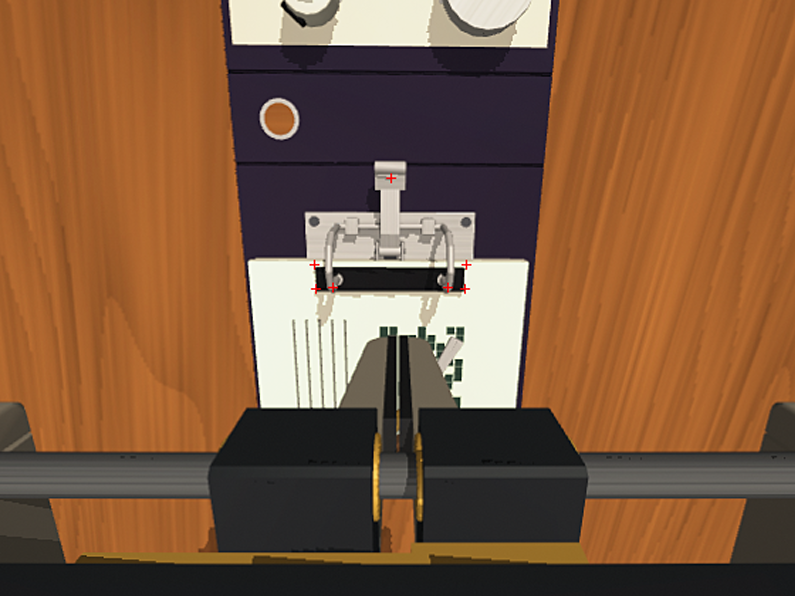

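The bar spans px 316–465, or 149 px against 150 px predicted at z 25. It sits flat on the sheets, the rings are shut on the posts and the lever is down. I hand it in.

```bash
python3 -c "
from plant import manip
print(manip.finish_job())"
```

```text
the job is handed in; nothing more can be done
None
```

The file's rings are shut and the compressor bar lies on the sheets. I handed the job in at about 6 s of the 40 s allowed.

- **Lever:** I pushed it over with the closed fingers. Past centre it snapped flat, and the tab met a press of 24 N at z 24.8 mm without moving further. That contact is higher than the tab's 21 mm, which I put down to the fingers resting on the rolled edge.
- **Bar:** I then pushed it down between the rings until it stopped at z 24.6 mm with 29 N, against 25 mm expected at the lips.
- **Last picture:** It showed the lever down, both rings meeting the posts, and the bar at sheet height (149 px long against 150 px predicted). The arm was clear, with the force near zero.
- **Other things:** The picture shows nothing disturbed where the tin, the counter and the scissors' tip are in view. The needle gauge, mug, cone, book and jar were out of that view. I did not check them again; the arm kept well clear of them.
- **Disagreement:** My estimate of the file's position was about 2 mm off in y. I allowed for it when pushing the bar, though the fingers still landed about 3 mm off its centre line, toward the lever hinge.

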